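Clear the setting block and hold the housing in the jig

ROBOT

A 6-joint arm with a two-finger parallel gripper is mounted at the origin on the work surface. World frame = base frame: x ahead of the robot, y to its left, z up, the work surface at z = 0. Lengths are in m, angles in degrees, forces in N, time in s.
With the tool pointing down it reaches from about 0.275 to 0.85 m from the base axis. Payload 5.2 kg.
Tool frame: the origin (TCP) lies midway between the tips of the shut fingers; the grasp point (between the pads) lies 19 mm behind it (arm.grip_point_offset is the distance from the TCP to the grasp point, in m); z points along the fingers, y is the direction in which the jaws open and shut (so a half turn about z gives the same grasp; the last joint's range is limited). The gripper opens to 85 mm and grips with 20 to 120 N. Pads are 22 mm wide; open, the fingers measure 114 mm over their backs; the gripper's body (76 mm by 85 mm) begins 54 mm behind the grasp point. The pads swing forward as they close: fully open they stand 13 mm farther back than shut.
Start: joints at [51.406, 14.817, 87.949, -0, 77.235, -11.62], TCP at [0.249, 0.49, 0.196] pointing down, gripper open.
Joint ranges: [-179.93, 179.93], [-52.35, 119.4], [10.71, 147.94], [-69.91, 249.91], [12.55, 155.21], [-178.61, 178.61]. Speed limits (degrees/s): [147.25, 147.25, 180, 180, 180, 180].

INTERFACE

Orientations are given as [roll, pitch, yaw] about the fixed x, y, z axes, in that order (R = Rz(yaw) Ry(pitch) Rx(roll)).
In Python, from plant import readout, vision, order, arm gives the robot as it stands.
- The arm moves only by the tool jog_arm, never from a script. Its argument "rows" is a list of rows, each a list of 7 numbers: the opening, from 0 (shut) to 1 (fully open), then the shift along the tool's x, y, z in cm, then the turn, a rotation vector about the tool's x, y, z in degrees. In form: [[claw, x, y, z, ax, ay, az], ...]. A call has 1 to 12 rows; each row is the pose to reach, as a shift and turn from the pose commanded when the call began, along the tool's axes at that moment; what a row does not reach only later rows make up. A row lasts 1/10 s, in which the tool goes at most 50 mm and 8.59 degrees, less where a joint would pass 70% of its speed; a pose out of reach is approached as far as the arm can. A call with a gripper value outside its range is refused whole. The fingers move at their own pace and stop on an object; "grip_force" is the grip in N (left out, the last holds). Time passes only in rows, so rows that repeat a pose let the fingers close. It gives the time, the measured TCP pose, the force and the opening at its end, in the units of the state.
- readout.get_state(): the state, without advancing time (a new reading comes with each control period).
- vision.snapshot(name): name is "scene" or "top"; returns the picture (384x512x3 uint8, red, green, blue); there is no depth.
- vision.get_calibration(name): a dict with "K" (3x3 intrinsics, pixels), "view" (4x4, takes a point from world to camera coordinates). Camera axes: x right, y up, looking along -z (the intrinsics and any distortion apply to the point x, -y, -z); pixel columns grow to the right and rows downward; lengths in m; the calibration is good to about 2 mm. A picture is of the moment at which its call begins. get_calibration takes no time and is no camera call.
- order.close_job(): hands the job in, once; it reports no verdict.
The state is a dict: "time_s": time; "joint_pos": joint angles; "qd": joint speeds; "effort": joint torques, N m; "tool_pos": TCP position; "ee_rot": TCP orientation; "contact_force": force on the tool from outside, world axes, zero at the start; "torque": the same for the moment, N m; "opening": finger opening in m.
Only numpy, scipy, OpenCV 4.12 (cv2) and the standard library are available. Lean on these libraries where they do the work, as an engineer would, in place of code of your own. Each camera call takes 0.05 s, during which the arm holds its last target. There are 200 camera calls.

TASK

Put the copper setting block that was left in the corner of the jig away: set it down (do not drop it) in the open drawer of the parts cabinet and push the drawer fully shut. Then put the white housing on the jig's bed, its brass inlet pointing away from the yellow stop, with its side flush against the fence and its end up to the stop, and hold it there for my screws with one firm, steady diagonal push, back against the fence and down on the bed at once, without crushing it. Finish while still holding it so, do not let go, and leave the other things on the bench where they are.

Things in the scene. Friction and masses are not known exactly. Their poses are not given: they have to be found in the camera images.
- jig: screwdriving jig fixed to the bench: an aluminium bed plate 150 (x) x 240 (y) x 15 mm high, with a steel fence bar along its far (+x) edge and a yellow stop block near its left (+y) end. Origin: centre of the plate's underside, on the bench. +x points to the fence, +y to the stop. The jig stands at a different place and yaw each time.
- jig_corner (a point): point on top of the bed (15 mm above the bench) where the fence's inner face and the stop's inner face meet; axes as the jig's: +x into the fence, +y into the stop. In the jig's frame it is at (50, 75, 15) mm. The housing when home has its origin at (-28, -58, 0) mm from here.
- bed: the jig's bed plate (same frame as the jig), top face 15 mm above the bench, 125 mm of it free in front of the fence; bed, fence and stop are ground smooth (friction about 0.25)
- fence: the jig's fence: steel bar 20 (x) x 240 (y) mm, 22 mm high above the bed with 3 mm screw heads on top; origin at the centre of its underside, inner face 10 mm to -x of it
- stop: the jig's yellow stop block, 40 (x) x 30 (y) mm, 22 mm high above the bed with a 4 mm screw head on top, touching the fence; origin at the centre of its underside, inner face 15 mm to -y of it
- gauge: loose setting block: copper-coloured block 50 (x) x 40 (y) x 24 mm high with an upright round black knob, 24 mm in diameter and 24 mm tall, on the centre of its top (48 mm high in all, 0.13 kg). Origin: centre of its underside. Starts on the bed near the corner, where the housing has to go.
- gauge_knob (a point): centre of the setting block's knob, 36 mm above its underside: the place to grip it from above
- housing: loose white plastic tap-heater housing, about 0.3 kg: body 56 (x) x 116 (y) x 42 mm high; a round socket collar, diameter 38 mm, stands 30 mm up from its top, 20 mm to +y of the middle (72 mm in all); a brass inlet with a nut sticks 32 mm out of its -y end. Origin: centre of the body's underside. Starts upright on the bench right of the jig, yaw within 0.5 rad.
- housing_collar (a point): centre of the housing's socket collar, 57 mm above the housing's underside and 20 mm to +y of its origin: the place to grip it from above
- cabinet: grey steel parts cabinet with two blue-fronted drawers, 220 (x) x 160 (y) x 164 mm high, fixed to the bench; origin at the centre of its underside, front facing its own -x
- cabinet_drawer0 (a joint): how far the top drawer is out, m: 0 fully shut, starts 0.11 to 0.145; slides out along the cabinet's -x and slides easily (1 to 2 N)
- drawer_floor (a point): centre of the top drawer's inner floor, 92 mm above the bench; moves with the drawer; axes as the cabinet's. The drawer's inside is 175 (x) x 118 (y) mm with walls 50 mm high; with the drawer shut there are 60 mm of room above its floor.
- cabinet_drawer0_handle (a point): middle of the top drawer's bar handle (bar along the cabinet's y, 80 mm long, 126 mm above the bench), 35 mm in front of the drawer's blue front; the front is 67 mm high, its top edge about 150 mm above the bench
- screwdriver: bystander: dark green electric screwdriver lying behind the jig, 250 mm long, 40 mm thick; leave alone
- bin_a: bystander: blue bin of brass screws, 70 x 100 x 38 mm, behind or in front of the jig; leave alone
- bin_b: bystander: white bin of steel screws, 70 x 100 x 38 mm, behind or in front of the jig; leave alone
- coil_0: bystander: loose steel heating coil with brass ends, about 80 x 45 x 44 mm; leave alone
- coil_1: bystander: heating coil like coil_0; leave alone
- thermos: bystander: steel thermos flask, 66 mm in diameter, 195 mm high; leave alone
Mind the look-alikes: they are no part of the job. There is more than one size of the gauge; the job needs the largest.

How it is judged:
By the outcome, as a careful person would: the job done as asked, in the order asked, and still so for the second after the job is handed in, while the arm keeps its last pose, push and grip.
It also fails if it takes over 72 s, if anything falls off the work surface, if the arm or the gripper's body presses on something with over 40 N, if the wrist force passes 120 N, or if a joint passes its speed limit or range.

## Working session

There is one attempt and no reset: what is moved stays moved. The work goes in short steps, Python scripts to look and compute and a tool call to move; the robot and the scene stay as the last step left them, time stands still between calls to the robot, and variables do not carry over. Pictures are saved under pics/ and viewed, about 8 in all and at most 12, crops included, and the job is handed in when it is done.

Besides the shell and the picture viewer there is one more tool, called after "Emit:" in YAML: its name, and indented under it one key for each argument. jog_arm: Moves the arm, as the interface text tells. Its arguments: {"type":"object","properties":{"rows":{"type":"array","items":{"type":"array","items":{"type":"number"}}},"grip_force":{"type":"number"}},"required":["rows"]}

```bash
ls; mkdir -p pics; python3 - <<'E'
from plant import readout, vision, order, arm
import cv2, numpy as np
for n in("scene","top"):
    im=vision.snapshot(n); cv2.imwrite(f"pics/{n}0.png",cv2.cvtColor(cv2.resize(im,(800,600),interpolation=cv2.INTER_CUBIC),cv2.COLOR_RGB2BGR)); np.save(f"pics/{n}0.npy",im)
    c=vision.get_calibration(n); print(n,{k:np.round(v,4).tolist() if not isinstance(v,str) else v for k,v in c.items()})
print(readout.get_state()); print([a for a in dir(arm) if a[0]!='_'])
E
```

```text
pics
scene {'K': [[365.9465, 0.0, 258.0653], [0.0, 365.9465, 192.9884], [0.0, 0.0, 1.0]], 'view': [[0.4086, 0.9127, 0.0011, -0.1794], [-0.5994, 0.2674, 0.7545, 0.2914], [0.6883, -0.309, 0.6563, -1.4491], [0.0, 0.0, 0.0, 1.0]]}
top {'K': [[354.6188, 0.0, 252.801], [0.0, 354.6188, 196.6251], [0.0, 0.0, 1.0]], 'view': [[-0.0119, -0.9999, 0.006, -0.0729], [0.9903, -0.011, 0.1384, -0.5959], [-0.1384, 0.0076, 0.9904, -0.9372], [0.0, 0.0, 0.0, 1.0]]}
{'time_s': 0.1, 'joint_pos': array([ 5.14055021e+01,  1.48557168e+01,  8.80060217e+01, -1.06188698e-03,
        7.72352619e+01, -1.16180864e+01]), 'qd': array([ 0.06036772, -0.13552168, -0.22630521, -0.04093596, -0.02785478,
        0.06523845]), 'effort': array([ 1.65166864e-03, -4.46963274e+01, -2.91250384e+01, -2.97359857e-04,
        6.27103567e-03,  9.65417058e-06]), 'tool_pos': array([0.24911704, 0.48973344, 0.19494343]), 'ee_rot': array([-1.79904779e+02, -1.85205817e-02,  1.53023809e+02]), 'contact_force': array([-0.57169128, -0.60639095,  0.18769876]), 'torque': array([ 0.00320511, -0.01957679,  0.04159907]), 'opening': 0.08553569768036787}
['MotionError', 'grip_point_offset']
```

View pics/scene0.png

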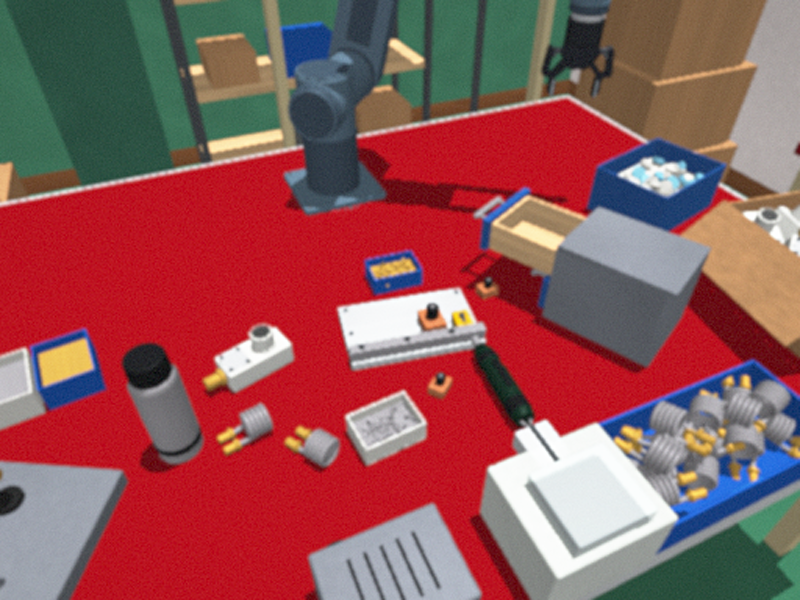

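View pics/top0.png

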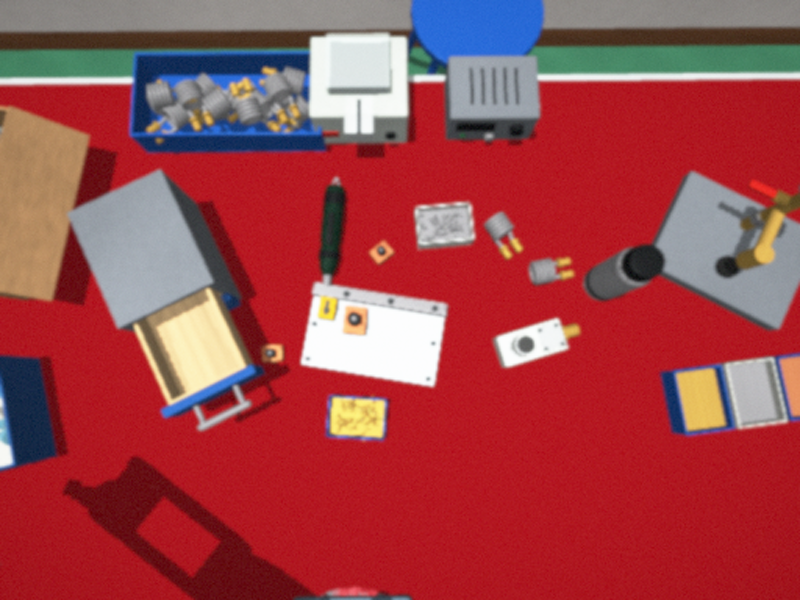

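Gauge candidates in the top view (800x600 picture):
- (355,320): the large block, on the bed in the corner by the stop.
- (381,251): a small one, behind the fence.
- (272,353): a small one, by the drawer.

By the description I choose the one on the bed. The housing is at (533,343), with its brass inlet at (572,331). The drawer is at (197,350) and its handle at (222,408).

```bash
cat > h.py <<'E'
import numpy as np, cv2
from plant import readout, vision, order, arm
def ray(n,p,z):
    c=vision.get_calibration(n);K=c["K"];V=c["view"]
    p=np.atleast_2d(np.array(p,float)); d=np.c_[(p[:,0]-K[0,2])/K[0,0],-(p[:,1]-K[1,2])/K[1,1],-np.ones(len(p))]@V[:3,:3]
    C=-V[:3,:3].T@V[:3,3]; return (C+d*((z-C[2])/d[:,2])[:,None])[:,:2]
def proj(n,P):
    c=vision.get_calibration(n);K=c["K"];V=c["view"]
    q=np.atleast_2d(P)@V[:3,:3].T+V[:3,3]; return np.c_[K[0,0]*q[:,0]/-q[:,2]+K[0,2],K[1,1]*-q[:,1]/-q[:,2]+K[1,2]]
def comps(mask,roi):
    m=np.zeros_like(mask,np.uint8); x0,y0,x1,y1=[int(v/1.5625) for v in roi]; m[y0:y1,x0:x1]=mask[y0:y1,x0:x1]
    cs,_=cv2.findContours(m,cv2.RETR_EXTERNAL,cv2.CHAIN_APPROX_NONE); return sorted(cs,key=cv2.contourArea,reverse=True)
def wrect(c,n,z):
    w=(ray(n,c[:,0,:],z)*1000).astype(np.float32); return cv2.minAreaRect(w)
E
cat > m.py <<'E'
from h import *
im=np.load("pics/top0.npy"); hsv=cv2.cvtColor(im,cv2.COLOR_RGB2HSV);H,S,Vv=[hsv[...,i].astype(int) for i in range(3)]
white=(S<40)&(Vv>205); 
c=comps(white,(290,270,460,400))[0]; print("bed",wrect(c,"top",.015),cv2.contourArea(c))
c=comps((S<90)&(Vv>110),(290,270,460,400))[0]; print("jig all",wrect(c,"top",.015))
c=comps((S<90)&(Vv>60),(485,310,590,380))[0]; print("housing",wrect(c,"top",.042))
c=comps((H>14)&(H<32)&(S>90)&(Vv>80),(540,310,590,360))[0]; print("inlet",wrect(c,"top",.021))
c=comps((Vv<110)&(S<110),(508,330,545,360))[:2]; print("collar dark",[wrect(k,"top",.072) for k in c])
c=comps((H<16)&(S>60)&(S<190)&(Vv>120),(335,298,378,340))[0]; print("gauge",wrect(c,"top",.039))
c=comps(Vv<80,(335,298,378,340))[0]; print("knob",wrect(c,"top",.063))
c=comps((H>19)&(H<32)&(S>150),(312,290,342,325))[0]; print("stop",wrect(c,"top",.037))
c=comps((H>105)&(H<125)&(S>130)&(Vv>60),(150,360,265,420))[0]; print("front",wrect(c,"top",.150))
c=comps((S<60)&(Vv>90),(185,370,260,440))[0]; print("handle",wrect(c,"top",.126))
c=comps((H>8)&(H<30)&(S>40)&(S<140)&(Vv>90),(120,280,260,410))[0]; print("drawer",wrect(c,"top",.142))
# cabinet top
c=comps((S<70)&(Vv>90)&(Vv<200),(60,160,225,330))[0]; print("cab",wrect(c,"top",.164))
a=im[165:260,80:300]; cv2.imwrite("pics/crop1.png",cv2.cvtColor(cv2.resize(a,None,fx=3.6,fy=3.6,interpolation=cv2.INTER_CUBIC),cv2.COLOR_RGB2BGR))
E
python3 m.py
```

```text
bed ((551.4688720703125, -39.96089172363281), (242.99722290039062, 150.16949462890625), 79.93048858642578) 4222.0
jig all ((559.4201049804688, -41.491973876953125), (247.45651245117188, 168.17214965820312), 79.93628692626953)
housing ((530.150634765625, -316.3732604980469), (58.83666229248047, 122.89055633544922), 16.187002182006836)
inlet ((552.7830810546875, -394.8205261230469), (20.265647888183594, 25.244613647460938), 15.52037525177002)
collar dark [((525.6712036132812, -300.79742431640625), (18.592111587524414, 15.92785930633545), 89.34403228759766)]
gauge ((575.16015625, -9.175165176391602), (39.86412048339844, 44.69585418701172), 81.16243743896484)
knob ((569.7116088867188, -14.551071166992188), (1.208155870437622, 6.0232954025268555), 63.35179138183594)
stop ((596.5247802734375, 40.063453674316406), (24.656265258789062, 35.502418518066406), 80.99390411376953)
front ((453.5645751953125, 203.05963134765625), (18.378887176513672, 159.6505126953125), 26.679000854492188)
handle ((429.8935241699219, 198.43646240234375), (39.82929229736328, 86.69973754882812), 25.985145568847656)
drawer ((528.4227905273438, 241.21365356445312), (141.90855407714844, 143.86532592773438), 26.246213912963867)
cab ((675.6837768554688, 317.96343994140625), (213.81434631347656, 164.2432403564453), 26.28644561767578)
```

View pics/crop1.png

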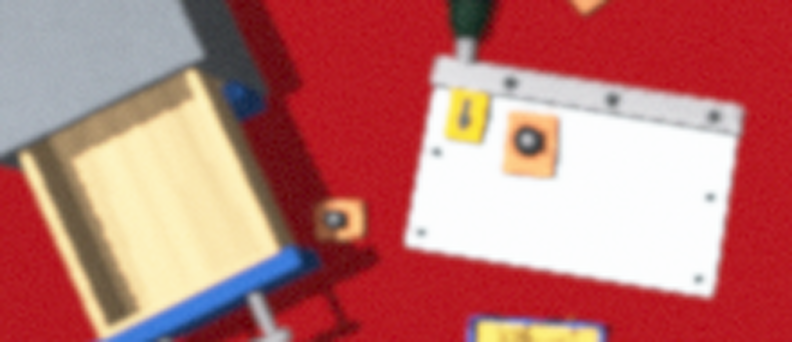

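```bash
cat >> h.py <<'E'
from scipy.spatial.transform import Rotation as Ro
def mv(x,y,z,yaw,q=1):
    s=readout.get_state(); p=s["tool_pos"]; R=Ro.from_euler("xyz",s["ee_rot"],degrees=True)
    T=Ro.from_euler("xyz",[180,0,yaw],degrees=True)
    d=R.inv().apply(np.array([x,y,z])-p)*100; r=(R.inv()*T).as_rotvec(degrees=True)
    if q: print("now",np.round(p,4),np.round(s["ee_rot"],1),"F",np.round(s["contact_force"],1),"open",round(s["opening"],4),"t",round(s["time_s"],2))
    print("-> shift cm",np.round(d,2),"rot",np.round(r,1))
E
python3 - <<'E'
from h import *
cp=lambda *p:[(80+a/3.6,165+b/3.6) for a,b in p]
f=lambda a:np.round(a*1000,1).tolist()
fr=ray("top",cp((404,246),(715,297)),.015); print("front corners",f(fr))
v=fr[0]-fr[1]; print("len",np.linalg.norm(v),"yaw",np.degrees(np.arctan2(-v[0],v[1])))
bk=ray("top",cp((437,56),(745,103)),.040);print("back top",f(bk)); v=bk[0]-bk[1];print("yaw",np.degrees(np.arctan2(-v[0],v[1])))
print("knob",f(ray("top",cp((528,140)),.063)))
print("stop top cnr (inner-front, inner-fence)",f(ray("top",cp((479,142),(490,95)),.037)))
print("handle bar scene/ends", f(ray("top",[(197/1.5625,426/1.5625),(249/1.5625,403/1.5625)],.126)))
th=np.radians(-9.8);ex=np.array([np.cos(th),np.sin(th)]);ey=np.array([-ex[1],ex[0]])
m=fr.mean(0); o=m+.075*ex; print("jig origin",f(o),"corner",f(o+.05*ex+.075*ey),"housing home",f(o+.022*ex+.017*ey))
mv(.5698,-.0095,.12,153)
E
```

```text
front corners [[497.1, 90.4], [455.0, -150.1]]
len 0.24415032099640327 yaw -9.915564679319145
back top [[641.9, 62.6], [602.6, -174.5]]
yaw -9.415631976645859
knob [[573.0, -9.1]]
stop top cnr (inner-front, inner-fence) [[575.0, 30.2], [611.4, 21.9]]
handle bar scene/ends [[399.2, 232.5], [433.7, 152.2]]
jig origin [550.0, -42.6] corner [612.0, 22.8] housing home [574.5, -29.6]
now [0.2491 0.4897 0.1949] [-179.9   -0.   153. ] F [-0.6 -0.6  0.2] open 0.0855 t 0.1
-> shift cm [-51.23 -29.93   7.53] rot [-0.1 -0.   0. ]
```

Emit:
jog_arm:
  rows:
    - [1,-51.5,-29.7,0,0,0,0]
    - [1,-51.5,-29.7,0,0,0,0]
    - [1,-51.5,-29.7,0,0,0,0]
    - [1,-51.5,-29.7,0,0,0,0]
    - [1,-51.5,-29.7,0,0,0,0]
    - [1,-51.5,-29.7,0,0,0,0]
    - [1,-51.5,-29.7,0,0,0,0]
    - [1,-51.5,-29.7,0,0,0,0]
    - [1,-51.5,-29.7,0,0,0,0]
    - [1,-51.5,-29.7,0,0,0,0]
    - [1,-51.5,-29.7,0,0,0,0]
    - [1,-51.5,-29.7,0,0,0,0]

```text
time_s: 1.3
tool_pos: [0.5745, -0.0105, 0.1953]
ee_rot: [-180.0, -0.0, 153.0]
contact_force: [0.6, 0.7, 0.3]
opening: 0.0854
```

```bash
python3 -c "
from h import *
mv(.573,-.009,.10,153)"
```

```text
now [ 0.5745 -0.0105  0.1953] [-180.   -0.  153.] F [0.6 0.7 0.3] open 0.0854 t 1.3
-> shift cm [0.19 0.07 9.53] rot [-0. -0. -0.]
```

Emit:
jog_arm:
  rows:
    - [1,0.2,0.1,5,0,0,0]
    - [1,0.2,0.1,10,0,0,0]
    - [1,0.2,0.1,13,0,0,0]
    - [1,0.2,0.1,14.5,0,0,0]
    - [1,0.2,0.1,15.1,0,0,0]
    - [1,0.2,0.1,15.1,0,0,0]

```text
time_s: 1.9
tool_pos: [0.5718, -0.0062, 0.0439]
ee_rot: [-180.0, -0.1, 153.0]
contact_force: [0.8, -0.8, 0.2]
opening: 0.0853
```

```bash
python3 - <<'E'
from h import *
im=vision.snapshot("scene"); a=im[170:245,190:330]; cv2.imwrite("pics/c2.png",cv2.cvtColor(cv2.resize(a,None,fx=5,fy=5,interpolation=cv2.INTER_CUBIC),cv2.COLOR_RGB2BGR))
mv(.573,-.009,.044,153)
E
```

```text
now [ 0.5727 -0.0063  0.045 ] [180.   0. 153.] F [-0.2  0.4  0.4] open 0.0854 t 1.95
-> shift cm [-0.15 -0.22  0.1 ] rot [0. 0. 0.]
```

View pics/c2.png

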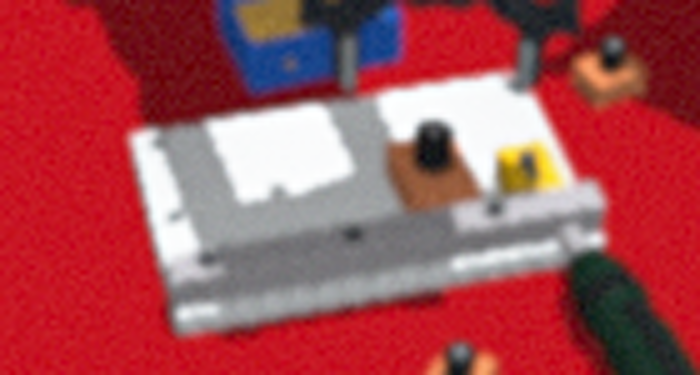

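The fingertips show at crop (345,85) and (528,85), straddling the knob but well above or behind it, at (433,145). I'll check this by projection before closing.

```bash
python3 - <<'E'
from h import *
s=readout.get_state();print(s["tool_pos"],s["joint_pos"])
for n,P in dict(tcp=s["tool_pos"],knob=[.573,-.009,.063],fenceR=[.6,-.17,.037],stop=[.593,.035,.037]).items():
  q=proj("scene",P)[0]; print(n,np.round((q-[190,170])*5), "top",np.round(proj("top",P)[0]))
im=vision.snapshot("top"); a=im[140:280,150:330]; cv2.imwrite("pics/c3.png",cv2.cvtColor(cv2.resize(a,None,fx=4,fy=4,interpolation=cv2.INTER_CUBIC),cv2.COLOR_RGB2BGR))
E
```

```text
[ 0.57265546 -0.0063196   0.04498679] [-1.17872071e+01  2.51826057e+01  9.57429392e+01 -9.81069519e-04
  5.90645910e+01 -7.48193988e+01]
tcp [428. 150.] top [226. 205.]
knob [425. 127.] top [227. 204.]
fenceR [170. 279.] top [285. 195.]
stop [509. 163.] top [211. 198.]
```

View pics/c3.png

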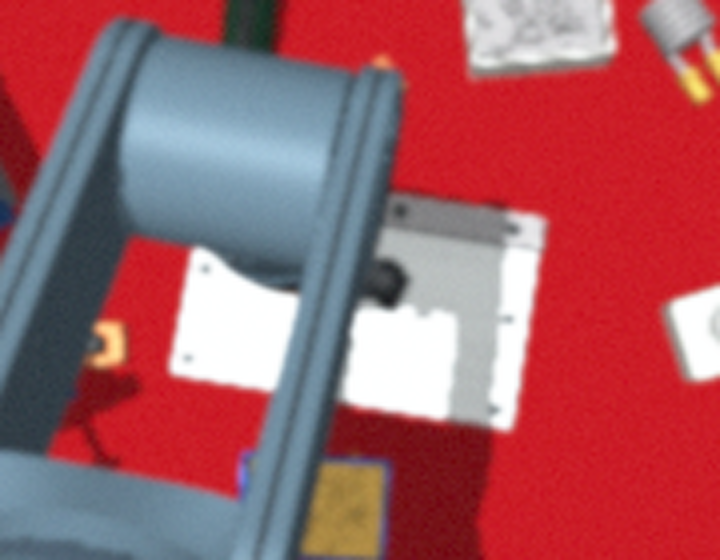

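```bash
python3 - <<'E'
from h import *
s=readout.get_state();t=s["tool_pos"];j=np.array([.454,.891,0])
for z in (.013,.03,.05,.07):
  P=np.array([t-.043*j+[0,0,z],t+.043*j+[0,0,z]]); print(z,np.round((proj("scene",P)-[190,170])*5).tolist(),np.round((proj("top",P)-[150,140])*4).tolist())
im=vision.snapshot("scene"); np.save("pics/s1.npy",im); a=im[60:230,200:330]; cv2.imwrite("pics/c4.png",cv2.cvtColor(cv2.resize(a,None,fx=3.5,fy=3.5,interpolation=cv2.INTER_CUBIC),cv2.COLOR_RGB2BGR))
E
```

```text
0.013 [[351.0, 130.0], [507.0, 135.0]] [[360.0, 284.0], [247.0, 228.0]]
0.03 [[351.0, 106.0], [508.0, 112.0]] [[359.0, 282.0], [244.0, 225.0]]
0.05 [[352.0, 78.0], [511.0, 84.0]] [[358.0, 279.0], [240.0, 220.0]]
0.07 [[352.0, 50.0], [513.0, 55.0]] [[357.0, 275.0], [237.0, 216.0]]
```

View pics/c4.png

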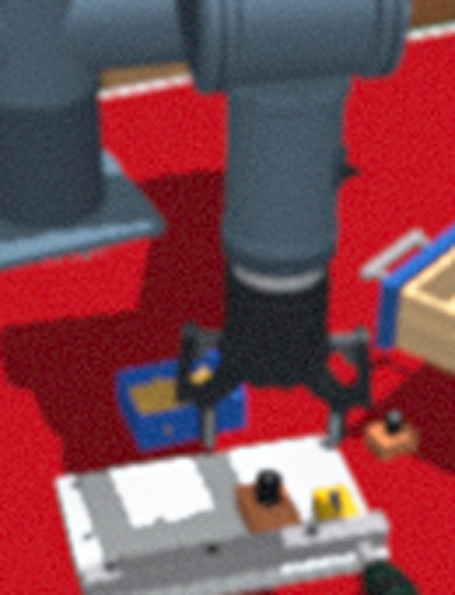

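```bash
python3 - <<'E'
from h import *
t=np.array([.2491,.4897,.1949]);j=np.array([.454,.891,0])
for z in (0,.013,.03,.05,.07):
  P=np.array([t-.043*j+[0,0,z],t+.043*j+[0,0,z]]); print(z,np.round((proj("scene",P))*1.5625).tolist())
im=np.load("pics/scene0.npy"); s1=np.load("pics/s1.npy")
a=cv2.resize(im[0:90,330:410],None,fx=6,fy=6,interpolation=cv2.INTER_CUBIC); b=cv2.resize(s1[150:200,240:310],None,fx=6,fy=6,interpolation=cv2.INTER_CUBIC)
b=cv2.copyMakeBorder(b,0,0,0,max(0,a.shape[1]-b.shape[1]),cv2.BORDER_CONSTANT)[:,:480]
b=b[:60*6]
c=np.vstack([a,b])[:,:480]; cv2.imwrite("pics/c5.png",cv2.cvtColor(cv2.resize(c,None,fx=.7,fy=.7),cv2.COLOR_RGB2BGR))
E
```

```text
0 [[547.0, 117.0], [585.0, 117.0]]
0.013 [[548.0, 111.0], [586.0, 112.0]]
0.03 [[549.0, 104.0], [588.0, 104.0]]
0.05 [[550.0, 95.0], [589.0, 96.0]]
0.07 [[552.0, 86.0], [591.0, 86.0]]
```

View pics/c5.png

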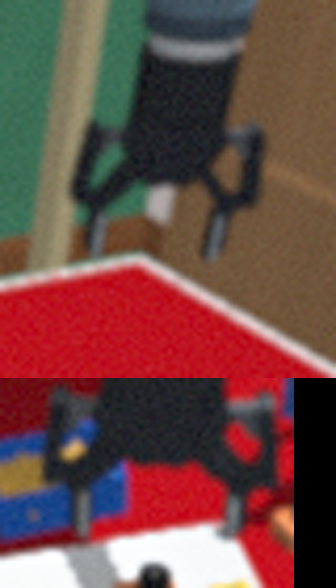

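```bash
python3 - <<'E'
from h import *
print(arm.grip_point_offset)
th=np.radians(26.3);u=np.array([np.cos(th),np.sin(th)]);v=np.array([-u[1],u[0]])
for a,b in((-110,-80),(110,-80),(110,80),(-110,80)):
  p=np.array([675.7,318])+a*u+b*v; P=np.r_[p/1000,.164]; print((a,b),np.round(proj("scene",P)*1.5625),np.round(proj("top",P)*1.5625))
E
```

```text
0.0187
(-110, -80) [[550. 243.]] [[216. 287.]]
(110, -80) [[678. 296.]] [[159. 166.]]
(110, 80) [[712. 249.]] [[ 66. 210.]]
(-110, 80) [[591. 205.]] [[121. 334.]]
```

By projection the open tips look about 35 mm higher than the nominal value. Closing here settles it: either it grips the knob, or it closes harmlessly above it.

Emit:
jog_arm:
  rows:
    - [0,0,-0.2,0,0,0,0]
    - [0,0,-0.2,0,0,0,0]
    - [0,0,-0.2,0,0,0,0]
    - [0,0,-0.2,0,0,0,0]
    - [0,0,-0.2,0,0,0,0]
    - [0,0,-0.2,0,0,0,0]
    - [0,0,-0.2,0,0,0,0]
    - [0,0,-0.2,0,0,0,0]
  grip_force: 40

```text
time_s: 2.85
tool_pos: [0.5714, -0.0081, 0.0447]
ee_rot: [-180.0, -0.0, 153.0]
contact_force: [-0.1, -0.2, 0.2]
opening: 0.0003
```

```bash
python3 - <<'E'
from h import *
im=vision.snapshot("scene"); np.save("pics/s2.npy",im); a=im[130:230,220:320]; cv2.imwrite("pics/c6.png",cv2.cvtColor(cv2.resize(a,None,fx=5.5,fy=5.5,interpolation=cv2.INTER_CUBIC),cv2.COLOR_RGB2BGR))
t=readout.get_state()["tool_pos"]
for z in (0,.02,.04): print(z,np.round((proj("scene",t+[0,0,z])-[220,130])*5.5))
E
```

```text
0 [[301. 385.]]
0.02 [[303. 355.]]
0.04 [[304. 325.]]
```

View pics/c6.png

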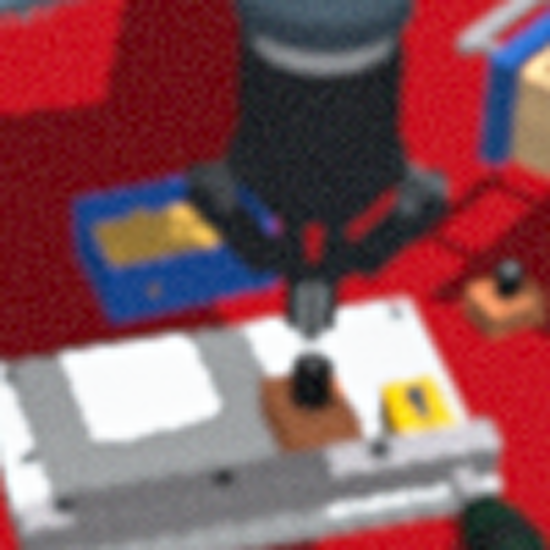

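```bash
python3 - <<'E'
from h import *
for z in np.arange(.04,.21,.02): print(round(z,2),np.round(ray("scene",(252.5,164.3),z)*1000),np.round(ray("top",(251,210.5),z)*1000),"tip",np.round(ray("scene",(276.7,190.5),z)*1000))
E
```

```text
0.04 [[387.   4.]] [[557. -74.]] tip [[532.  17.]]
0.06 [[412.  -7.]] [[555. -74.]] tip [[553.   6.]]
0.08 [[437. -17.]] [[553. -74.]] tip [[574.  -4.]]
0.1 [[461. -28.]] [[551. -74.]] tip [[594. -15.]]
0.12 [[486. -38.]] [[549. -74.]] tip [[615. -26.]]
0.14 [[511. -49.]] [[547. -74.]] tip [[635. -37.]]
0.16 [[536. -60.]] [[545. -74.]] tip [[656. -48.]]
0.18 [[561. -70.]] [[543. -74.]] tip [[677. -59.]]
0.2 [[586. -81.]] [[541. -74.]] tip [[697. -70.]]
```

The images agree: the closed tips are at about (0.574, -0.004, 0.079), while the reported z is 0.045. The real tips sit about 34 mm above the stated TCP. I'll touch the free bed with shut fingers to get the exact offset.

Emit:
jog_arm:
  rows:
    - [0,-0.6,-4,0,0,0,0]
    - [0,-1.2,-8,0,0,0,0]
    - [0,-1.2,-8,2,0,0,0]
    - [0,-1.2,-8,4,0,0,0]
    - [0,-1.2,-8,5,0,0,0]
    - [0,-1.2,-8,5,0,0,0]
    - [0,-1.2,-8,5.2,0,0,0]
    - [0,-1.2,-8,5.4,0,0,0]
    - [0,-1.2,-8,5.6,0,0,0]
    - [0,-1.2,-8,5.6,0,0,0]

```text
time_s: 3.9
tool_pos: [0.5461, -0.0847, -0.0111]
ee_rot: [180.0, 0.0, 153.0]
contact_force: [0.1, -0.7, 0.2]
opening: 0.0001
```

Emit:
jog_arm:
  rows:
    - [0,0,0,0.2,0,0,0]
    - [0,0,0,0.4,0,0,0]
    - [0,0,0,0.5,0,0,0]
    - [0,0,0,0.6,0,0,0]
    - [0,0,0,0.6,0,0,0]

```text
time_s: 4.4
tool_pos: [0.5458, -0.0848, -0.0175]
ee_rot: [-180.0, -0.0, 153.0]
contact_force: [-0.1, -0.0, 0.7]
opening: -0.0001
```

Emit:
jog_arm:
  rows:
    - [0,0,0,0.1,0,0,0]
    - [0,0,0,0.2,0,0,0]
    - [0,0,0,0.3,0,0,0]
    - [0,0,0,0.3,0,0,0]

```text
time_s: 4.8
tool_pos: [0.5459, -0.0849, -0.0204]
ee_rot: [-180.0, -0.0, 153.0]
contact_force: [0.0, -0.3, -0.0]
opening: 0.0003
```

Emit:
jog_arm:
  rows:
    - [0,0,0,0.1,0,0,0]
    - [0,0,0,0.2,0,0,0]
    - [0,0,0,0.3,0,0,0]
    - [0,0,0,0.3,0,0,0]

```text
time_s: 5.2
tool_pos: [0.546, -0.0849, -0.0206]
ee_rot: [-180.0, 0.1, 153.1]
contact_force: [-8.0, 2.7, 23.0]
opening: 0.0001
```

The tips touch the bed (z = 15 mm) at reported z = -0.0205, so true tip z = reported z + 0.0355. Stiffness is about 8 N/mm. Next I go back to the knob with this correction.

Emit:
jog_arm:
  rows:
    - [0,0,0,-4,0,0,0]
    - [1,0,0,-8,0,0,0]
    - [1,0.5,4,-8,0,0,0]
    - [1,1.0,8,-8,0,0,0]
    - [1,1.0,8,-8,0,0,0]
    - [1,1.0,8,-8,0,0,0]
    - [1,1.0,8,-6,0,0,0]
    - [1,1.0,8,-4,0,0,0]
    - [1,1.0,8,-3.2,0,0,0]
    - [1,1.0,8,-3.2,0,0,0]

```text
time_s: 6.2
tool_pos: [0.5718, -0.0097, 0.0073]
ee_rot: [-179.9, -0.2, 153.0]
contact_force: [0.4, 0.3, 0.5]
opening: 0.0852
```

Emit:
jog_arm:
  rows:
    - [0,0,0,0,0,0,0]
    - [0,0,0,0,0,0,0]
    - [0,0,0,0,0,0,0]
    - [0,0,0,0,0,0,0]
    - [0,0,0,0,0,0,0]
    - [0,0,0,0,0,0,0]
  grip_force: 40

```text
time_s: 6.8
tool_pos: [0.5738, -0.0091, 0.0095]
ee_rot: [180.0, 0.1, 153.0]
contact_force: [-1.2, -0.0, 6.4]
opening: 0.0222
```

Emit:
jog_arm:
  rows:
    - [0,0,0,-2,0,0,0]
    - [0,0,0,-6,0,0,0]
    - [0,0,0,-11,0,0,0]
    - [0,0,0,-16,0,0,0]
    - [0,0,0,-18,0,0,0]
    - [0,3,4,-18,0,0,-7]
    - [0,6,8,-18,0,0,-14]
    - [0,10,12,-18,0,0,-21]
    - [0,13,16,-18,0,0,-28]
    - [0,16.4,19.4,-18,0,0,-36]
    - [0,16.4,19.4,-18,0,0,-36]
    - [0,16.4,19.4,-18,0,0,-36]

```text
time_s: 8.0
tool_pos: [0.514, 0.2397, 0.1882]
ee_rot: [-180.0, -0.1, -170.8]
contact_force: [0.1, -1.1, -1.2]
opening: 0.0219
```

```bash
python3 - <<'E'
from h import *
im=vision.snapshot("scene"); a=im[70:230,270:470]; cv2.imwrite("pics/c7.png",cv2.cvtColor(cv2.resize(a,None,fx=3.5,fy=3.5,interpolation=cv2.INTER_CUBIC),cv2.COLOR_RGB2BGR))
mv(.5158,.238,.0965,189)
E
```

```text
now [0.5147 0.2384 0.1883] [-180.    -0.  -170.9] F [ 0.9 -0.8 -1.7] open 0.0221 t 8.05
-> shift cm [-0.11 -0.05  9.18] rot [-0.  -0.   0.1]
```

View pics/c7.png

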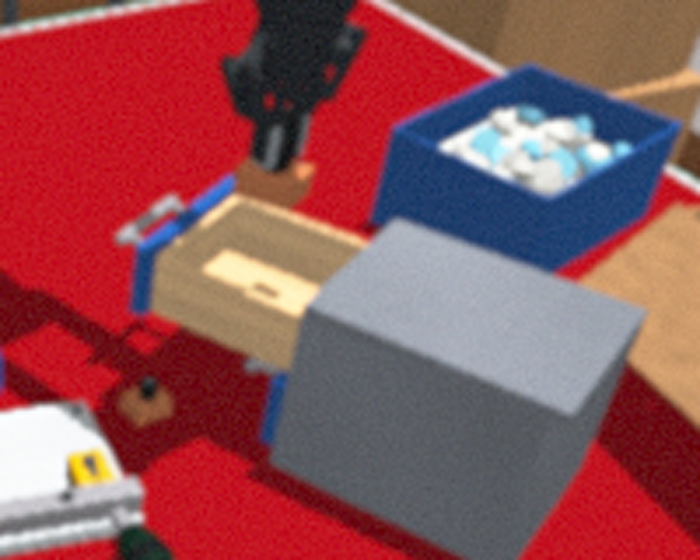

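The gauge is held at (275,180), above the open drawer. Lowering it now.

Emit:
jog_arm:
  rows:
    - [0,0,0,3,0,0,0]
    - [0,0,0,6,0,0,0]
    - [0,0,0,8,0,0,0]
    - [0,0,0,9,0,0,0]
    - [0,0,0,9.4,0,0,0]
    - [0,0,0,9.6,0,0,0]
    - [0,0,0,9.8,0,0,0]
    - [0,0,0,9.9,0,0,0]
    - [0,0,0,9.9,0,0,0]

```text
time_s: 8.95
tool_pos: [0.5155, 0.2384, 0.0903]
ee_rot: [180.0, 0.1, -171.0]
contact_force: [0.4, -0.1, -0.8]
opening: 0.0223
```

Emit:
jog_arm:
  rows:
    - [0,0,0,0.1,0,0,0]
    - [0,0,0,0.2,0,0,0]
    - [0,0,0,0.3,0,0,0]
    - [0,0,0,0.35,0,0,0]
    - [0,0,0,0.4,0,0,0]
    - [0,0,0,0.4,0,0,0]

```text
time_s: 9.55
tool_pos: [0.5157, 0.2386, 0.0865]
ee_rot: [180.0, 0.1, -171.0]
contact_force: [-0.7, 0.9, 5.3]
opening: 0.0222
```

Emit:
jog_arm:
  rows:
    - [0.5,0,0,0,0,0,0]
    - [0.5,0,0,0,0,0,0]
    - [0.5,0,0,0,0,0,0]
    - [0.5,0,0,0,0,0,0]
    - [0.5,0,0,-1,0,0,0]
    - [0.5,0,0,-4,0,0,0]
    - [0.5,0,0,-8,0,0,0]
    - [0,0,0,-11,0,0,0]
    - [0,0,0,-11,0,0,0]

```text
time_s: 10.45
tool_pos: [0.5182, 0.2391, 0.2017]
ee_rot: [180.0, 0.6, -171.0]
contact_force: [0.4, -0.9, 0.9]
opening: 0.0138
```

```bash
python3 - <<'E'
from h import *
U=np.array([.8965,.4431]);V=np.array([-.4431,.8965])
# behind handle, shut fingers; jaws along u
for u in (425,440,620):
  p=(u*U-14*V)/1000; print(u,p); mv(p[0],p[1],.075,189)
im=vision.snapshot("scene"); np.save("pics/s3.npy",im)
hsv=cv2.cvtColor(im,cv2.COLOR_RGB2HSV);H,S,Vv=[hsv[...,i].astype(int) for i in range(3)]
print("brown px",[ (cv2.boundingRect(c),cv2.contourArea(c)) for c in comps((Vv<70)&(S<120),(500,200,580,290))[:4]])
E
```

```text
425 [0.3872159 0.1757665]
now [0.5182 0.2391 0.2017] [ 180.     0.6 -171. ] F [ 0.4 -0.9  0.9] open 0.0138 t 10.45
-> shift cm [14.06 -4.21 12.52] rot [0.  0.6 0. ]
440 [0.4006634 0.182413 ]
now [0.5182 0.2391 0.2017] [ 180.     0.6 -171. ] F [ 0.4 -0.9  0.9] open 0.0138 t 10.45
-> shift cm [12.63 -3.76 12.54] rot [0.  0.6 0. ]
620 [0.5620334 0.262171 ]
now [0.5182 0.2391 0.2017] [ 180.     0.6 -171. ] F [ 0.4 -0.9  0.9] open 0.0138 t 10.45
-> shift cm [-4.56  1.58 12.72] rot [0.  0.6 0. ]
brown px [((341, 141, 6, 9), 30.0)]
```

Emit:
jog_arm:
  rows:
    - [0,4.5,-1.3,0,0,0,0]
    - [0,9,-2.8,0,0,0,0]
    - [0,14,-4.2,0,0,0,0]
    - [0,14,-4.2,0,0,0,0]
    - [0,14,-4.2,4,0,0,0]
    - [0,14,-4.2,8,0,0,0]
    - [0,14,-4.2,11,0,0,0]
    - [0,14,-4.2,12.8,0,0,0]
    - [0,14,-4.2,12.8,0,0,0]

```text
time_s: 11.4
tool_pos: [0.3808, 0.1744, 0.0649]
ee_rot: [180.0, -0.4, -171.0]
contact_force: [-0.0, 0.4, 0.1]
opening: 0.0003
```

Emit:
jog_arm:
  rows:
    - [0,-0.5,0.15,0,0,0,0]
    - [0,-1,0.3,0,0,0,0]
    - [0,-1.5,0.45,0,0,0,0]
    - [0,-2,0.6,0,0,0,0]
    - [0,-2.9,0.9,0,0,0,0]
    - [0,-3.8,1.2,0,0,0,0]
    - [0,-4.8,1.5,0,0,0,0]
    - [0,-5.7,1.8,0,0,0,0]
    - [0,-6.7,2.1,0,0,0,0]
    - [0,-7.6,2.4,0,0,0,0]
    - [0,-8.6,2.7,0,0,0,0]
    - [0,-8.6,2.7,0,0,0,0]

```text
time_s: 12.6
tool_pos: [0.466, 0.2157, 0.0678]
ee_rot: [180.0, 0.1, -171.0]
contact_force: [-0.0, -0.8, 0.8]
opening: -0.0001
```

```bash
python3 - <<'E'
from h import *
s=readout.get_state();print(s["contact_force"],s["tool_pos"], s["tool_pos"][:2]@[.8965,.4431])
im=vision.snapshot("scene"); a=im[70:230,270:470]; cv2.imwrite("pics/c8.png",cv2.cvtColor(cv2.resize(a,None,fx=3.5,fy=3.5,interpolation=cv2.INTER_CUBIC),cv2.COLOR_RGB2BGR))
E
```

```text
[-0.0494381  -0.83006021  0.77576759] [0.46598398 0.21571231 0.06778065] 0.5133367605332976
```

View pics/c8.png

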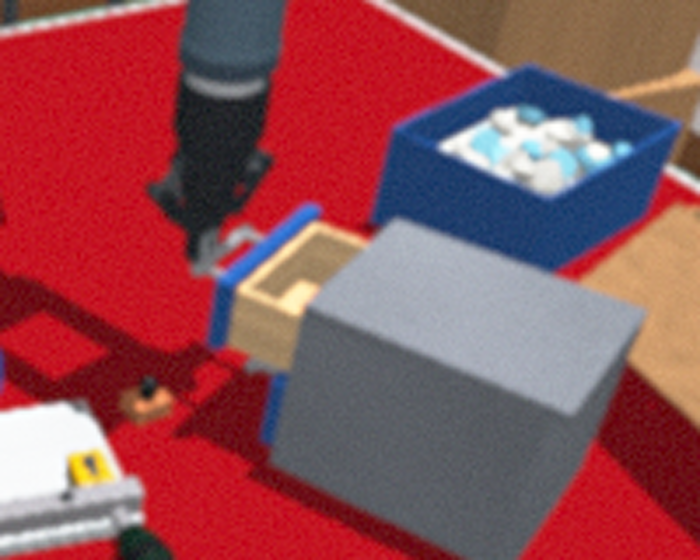

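The drawer is about half shut with the fingers on the bar at (205,262), and it is sliding straight. Continuing.

Emit:
jog_arm:
  rows:
    - [0,-1,0.3,0,0,0,0]
    - [0,-1.9,0.6,0,0,0,0]
    - [0,-2.9,0.9,0,0,0,0]
    - [0,-3.8,1.2,0,0,0,0]
    - [0,-4.8,1.5,0,0,0,0]
    - [0,-5.2,1.65,0,0,0,0]
    - [0,-5.7,1.8,0,0,0,0]
    - [0,-5.7,1.8,0,0,0,0]

```text
time_s: 13.45
tool_pos: [0.5186, 0.242, 0.0679]
ee_rot: [180.0, 0.1, -171.0]
contact_force: [-0.1, 0.6, 1.0]
opening: -0.0
```

Emit:
jog_arm:
  rows:
    - [0,-0.3,0.1,0,0,0,0]
    - [0,-0.6,0.2,0,0,0,0]
    - [0,-0.8,0.25,0,0,0,0]
    - [0,-1.0,0.3,0,0,0,0]
    - [0,-1.0,0.3,0,0,0,0]

```text
time_s: 13.95
tool_pos: [0.5256, 0.2458, 0.0675]
ee_rot: [-180.0, -0.2, -171.0]
contact_force: [-3.6, -2.6, 3.5]
opening: 0.0002
```

Emit:
jog_arm:
  rows:
    - [0,-0.1,0.03,0,0,0,0]
    - [0,-0.2,0.06,0,0,0,0]
    - [0,-0.3,0.1,0,0,0,0]
    - [0,-0.3,0.1,0,0,0,0]

```text
time_s: 14.35
tool_pos: [0.5258, 0.2459, 0.0674]
ee_rot: [-179.9, -0.5, -170.9]
contact_force: [-11.6, -7.6, 9.0]
opening: 0.0002
```

The drawer hit a hard stop, with 14 N while the tool stayed still. Backing off and going to the housing.

Emit:
jog_arm:
  rows:
    - [0,2,-0.6,0,0,0,0]
    - [0,5,-1.5,0,0,0,0]
    - [0,6,-1.8,-3,0,0,0]
    - [0,6,-1.8,-8,0,0,0]
    - [1,6,-1.8,-10,0,0,8]
    - [1,6,-1.8,-10,0,0,16]
    - [1,6,-1.8,-10,0,0,24]
    - [1,6,-1.8,-10,0,0,32]
    - [1,6,-1.8,-10,0,0,40]
    - [1,6,-1.8,-10,0,0,48]
    - [1,6,-1.8,-10,0,0,56]
    - [1,6,-1.8,-10,0,0,56]

```text
time_s: 15.55
tool_pos: [0.4737, 0.2207, 0.1679]
ee_rot: [179.9, 0.0, 133.0]
contact_force: [1.0, -0.2, -0.3]
opening: 0.0856
```

```bash
python3 - <<'E'
from h import *
mv(.5253,-.3003,.12,106)
# remeasure housing from unobstructed view
im=vision.snapshot("top"); np.save("pics/t2.npy",im)
hsv=cv2.cvtColor(im,cv2.COLOR_RGB2HSV);H,S,Vv=[hsv[...,i].astype(int) for i in range(3)]
c=comps((H>105)&(H<125)&(S>130)&(Vv>60),(150,290,265,420)); print("blue front",[wrect(k,"top",.15) for k in c[:2]])
c=comps((Vv<110)&(S<110),(508,330,545,360))[:1]; print([wrect(k,"top",.072) for k in c])
c=comps((S<90)&(Vv>60),(485,310,590,380))[0]; print("housing",wrect(c,"top",.042))
E
```

```text
now [0.4737 0.2207 0.1679] [179.9   0.  133. ] F [ 1.  -0.2 -0.3] open 0.0856 t 15.55
-> shift cm [-41.64 -31.73   4.78] rot [ 0.1  0.  27. ]
blue front [((577.2880249023438, 242.10569763183594), (44.477195739746094, 143.48336791992188), 25.898860931396484)]
[((525.6277465820312, -300.88623046875), (13.28360652923584, 16.10699462890625), 87.49815368652344)]
housing ((530.1636352539062, -316.01324462890625), (59.06230163574219, 123.57475280761719), 16.1870059967041)
```

Emit:
jog_arm:
  rows:
    - [1,-3.9,-3,0,0,0,5]
    - [1,-7.8,-6,0,0,0,10]
    - [1,-11.7,-9,0,0,0,15]
    - [1,-15.6,-12,0,0,0,20]
    - [1,-19.5,-15,0,0,0,25]
    - [1,-23.4,-18,0,0,0,27]
    - [1,-27.3,-21,0,0,0,27]
    - [1,-31.2,-24,0,0,0,27]
    - [1,-35.1,-27,0,0,0,27]
    - [1,-39,-30,0,0,0,27]
    - [1,-41.6,-31.7,0,0,0,27]
    - [1,-41.6,-31.7,0,0,0,27]

```text
time_s: 16.8
tool_pos: [0.5256, -0.3048, 0.1672]
ee_rot: [180.0, 0.1, 106.0]
contact_force: [0.3, 0.9, 0.7]
opening: 0.0855
```

```bash
python3 - <<'E'
from h import *
mv(.5253,-.3003,.0105,106)
E
```

```text
now [ 0.5256 -0.3048  0.1672] [1.80e+02 1.00e-01 1.06e+02] F [0.3 0.9 0.7] open 0.0855 t 16.8
-> shift cm [ 0.47  0.09 15.67] rot [ 0.   0.1 -0. ]
```

Emit:
jog_arm:
  rows:
    - [1,0,0,4,0,0,0]
    - [1,0,0,8,0,0,0]
    - [1,0,0,12,0,0,0]
    - [1,0,0,14,0,0,0]
    - [1,0,0,15,0,0,0]
    - [1,0,0,15.6,0,0,0]
    - [1,0,0,15.6,0,0,0]

```text
time_s: 17.5
tool_pos: [0.5258, -0.2997, 0.012]
ee_rot: [180.0, 0.0, 106.1]
contact_force: [-0.3, -0.4, 0.7]
opening: 0.0856
```

```bash
python3 - <<'E'
from h import *
mv(.5253,-.3003,.0115,106)
E
```

```text
now [ 0.5258 -0.2997  0.012 ] [180.    0.  106.1] F [-0.3 -0.4  0.7] open 0.0856 t 17.5
-> shift cm [-0.04 -0.07  0.05] rot [0.  0.  0.1]
```

Emit:
jog_arm:
  rows:
    - [0,0,0,0,0,0,0]
    - [0,0,0,0,0,0,0]
    - [0,0,0,0,0,0,0]
    - [0,0,0,0,0,0,0]
    - [0,0,0,0,0,0,0]
    - [0,0,0,0,0,0,0]
  grip_force: 50

```text
time_s: 18.1
tool_pos: [0.5259, -0.3004, 0.0129]
ee_rot: [180.0, 0.1, 106.0]
contact_force: [-1.0, 0.5, 5.7]
opening: 0.0364
```

Emit:
jog_arm:
  rows:
    - [0,0,0,-2,0,0,0]
    - [0,0,0,-4,0,0,0]
    - [0,0,0,-6,0,0,0]
    - [0,4,2,-6,0,0,4]
    - [0,8,4,-6,0,0,9]
    - [0,12,6,-6,0,0,14]
    - [0,16,8,-6,0,0,19]
    - [0,20,10,-6,0,0,23]
    - [0,23,11,-6,0,0,25.8]
    - [0,25.9,11.8,-6,0,0,25.8]
    - [0,25.9,11.8,-6,0,0,25.8]
    - [0,25.9,11.8,-6,0,0,25.8]

```text
time_s: 19.3
tool_pos: [0.5669, -0.0177, 0.0713]
ee_rot: [-179.9, 0.0, 80.3]
contact_force: [0.6, 0.1, -2.4]
opening: 0.0366
```

```bash
python3 - <<'E'
from h import *
mv(.5676,-.0188,.0339,80.3)
im=vision.snapshot("scene"); a=im[110:250,190:330]; cv2.imwrite("pics/c9.png",cv2.cvtColor(cv2.resize(a,None,fx=4.2,fy=4.2,interpolation=cv2.INTER_CUBIC),cv2.COLOR_RGB2BGR))
E
```

```text
now [ 0.5669 -0.0177  0.0713] [-179.9    0.    80.3] F [ 0.6  0.1 -2.4] open 0.0366 t 19.3
-> shift cm [-0.09  0.09  3.74] rot [-0.1  0.   0. ]
```

View pics/c9.png

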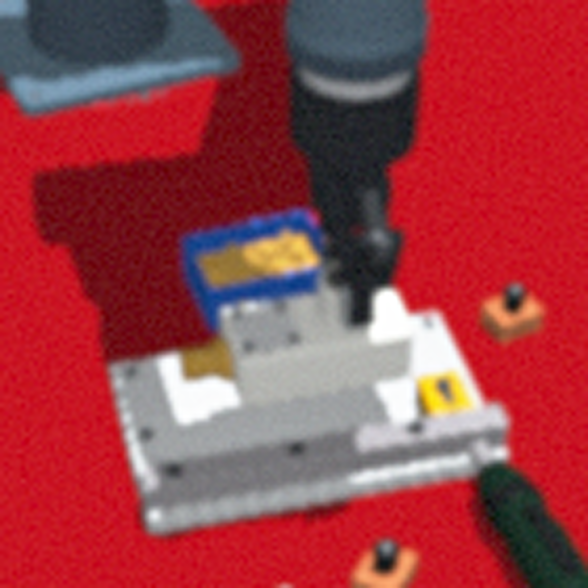

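The housing is held level at (320,350), inlet to the left at (205,355) away from the stop, and parallel to the fence. Lowering it.

Emit:
jog_arm:
  rows:
    - [0,0,0,1.5,0,0,0]
    - [0,0,0,3,0,0,0]
    - [0,0,0,3.6,0,0,0]
    - [0,0,0,3.9,0,0,0]
    - [0,0,0,4.1,0,0,0]
    - [0,0,0,4.2,0,0,0]
    - [0,0,0,4.3,0,0,0]
    - [0,0,0,4.3,0,0,0]

```text
time_s: 20.15
tool_pos: [0.5676, -0.0184, 0.029]
ee_rot: [180.0, 0.0, 80.2]
contact_force: [0.7, 0.2, -3.5]
opening: 0.0364
```

Emit:
jog_arm:
  rows:
    - [0,0,0,0.1,0,0,0]
    - [0,0,0,0.15,0,0,0]
    - [0,0,0,0.2,0,0,0]
    - [0,0,0,0.2,0,0,0]

```text
time_s: 20.55
tool_pos: [0.5677, -0.0183, 0.0279]
ee_rot: [179.9, 0.0, 80.2]
contact_force: [-2.6, 0.8, 6.3]
opening: 0.0364
```

Emit:
jog_arm:
  rows:
    - [0,0.3,0,0,0,0,0]
    - [0,0.6,0,0,0,0,0]
    - [0,0.8,0,0,0,0,0]
    - [0,0.9,0,0,0,0,0]
    - [0,0.9,0,0,0,0,0]

```text
time_s: 21.05
tool_pos: [0.5703, -0.0101, 0.0279]
ee_rot: [179.8, 0.0, 80.2]
contact_force: [-0.0, -2.5, 6.9]
opening: 0.0364
```

Emit:
jog_arm:
  rows:
    - [0,0.1,0,0,0,0,0]
    - [0,0.2,0,0,0,0,0]
    - [0,0.3,0,0,0,0,0]
    - [0,0.3,0,0,0,0,0]

```text
time_s: 21.45
tool_pos: [0.5708, -0.0072, 0.0279]
ee_rot: [179.8, 0.1, 80.2]
contact_force: [0.1, -2.5, 6.3]
opening: 0.0364
```

Emit:
jog_arm:
  rows:
    - [0,0.1,0,0,0,0,0]
    - [0,0.2,0,0,0,0,0]
    - [0,0.3,0,0,0,0,0]
    - [0,0.3,0,0,0,0,0]

```text
time_s: 21.85
tool_pos: [0.5709, -0.0066, 0.0281]
ee_rot: [179.8, 0.3, 80.2]
contact_force: [-3.7, -11.4, 7.0]
opening: 0.0362
```

Emit:
jog_arm:
  rows:
    - [0,-0.1,0.2,0,0,0,0]
    - [0,-0.1,0.4,0,0,0,0]
    - [0,-0.1,0.5,0,0,0,0]
    - [0,-0.1,0.6,0,0,0,0]
    - [0,-0.1,0.7,0,0,0,0]
    - [0,-0.1,0.7,0,0,0,0]

```text
time_s: 22.45
tool_pos: [0.575, -0.0076, 0.028]
ee_rot: [-179.9, 0.2, 80.3]
contact_force: [-8.9, -8.5, 13.2]
opening: 0.0364
```

Emit:
jog_arm:
  rows:
    - [0,0,0.1,0,0,0,0]
    - [0,0,0.2,0,0,0,0]
    - [0,0,0.2,0,0,0,0]

```text
time_s: 22.75
tool_pos: [0.577, -0.008, 0.028]
ee_rot: [-179.9, 0.2, 80.3]
contact_force: [-9.9, -8.6, 13.3]
opening: 0.0362
```

Emit:
jog_arm:
  rows:
    - [0,0,0.1,0,0,0,0]
    - [0,0,0.2,0,0,0,0]
    - [0,0,0.2,0,0,0,0]

```text
time_s: 23.05
tool_pos: [0.5789, -0.0083, 0.028]
ee_rot: [-179.9, 0.2, 80.3]
contact_force: [-9.4, -7.8, 13.4]
opening: 0.0364
```

Emit:
jog_arm:
  rows:
    - [0,0,0.1,0,0,0,0]
    - [0,0,0.2,0,0,0,0]
    - [0,0,0.2,0,0,0,0]

```text
time_s: 23.35
tool_pos: [0.5804, -0.0086, 0.028]
ee_rot: [-179.8, 0.2, 80.3]
contact_force: [-11.1, -8.2, 15.1]
opening: 0.0361
```

Emit:
jog_arm:
  rows:
    - [0,0,0.1,0,0,0,0]
    - [0,0,0.2,0,0,0,0]
    - [0,0,0.2,0,0,0,0]

```text
time_s: 23.65
tool_pos: [0.5805, -0.0086, 0.0281]
ee_rot: [-179.6, 0.2, 80.3]
contact_force: [-15.7, -7.7, 20.0]
opening: 0.036
```

Emit:
jog_arm:
  rows:
    - [0,-0.05,0.1,0.05,0,0,0]
    - [0,-0.1,0.15,0.1,0,0,0]
    - [0,-0.1,0.2,0.1,0,0,0]
    - [0,-0.1,0.2,0.1,0,0,0]
    - [0,-0.1,0.2,0.1,0,0,0]

```text
time_s: 24.15
tool_pos: [0.5808, -0.0085, 0.028]
ee_rot: [-179.5, 0.1, 80.2]
contact_force: [-23.0, -3.0, 31.2]
opening: 0.0361
```

```bash
python3 - <<'E'
from h import *
s=readout.get_state(); print(np.round(s["contact_force"],1),np.round(s["tool_pos"],4),np.round(s["ee_rot"],2),np.round(s["torque"],2))
sc=vision.snapshot("scene"); t=vision.snapshot("top")
a=cv2.resize(sc[150:245,190:330],None,fx=5,fy=5,interpolation=cv2.INTER_CUBIC)
b=cv2.resize(t[170:250,90:300],None,fx=700/210,fy=700/210,interpolation=cv2.INTER_CUBIC)[:,:700]
a=cv2.resize(a,(490,333)); a=cv2.copyMakeBorder(a,0,0,0,210,cv2.BORDER_CONSTANT)
cv2.imwrite("pics/c10.png",cv2.cvtColor(np.vstack([a,b[:266]]),cv2.COLOR_RGB2BGR))
E
```

```text
[-23.   -3.   31.2] [ 0.5808 -0.0085  0.028 ] [-1.7946e+02  1.2000e-01  8.0240e+01] [-0.48  3.89 -0.42]
```

View pics/c10.png

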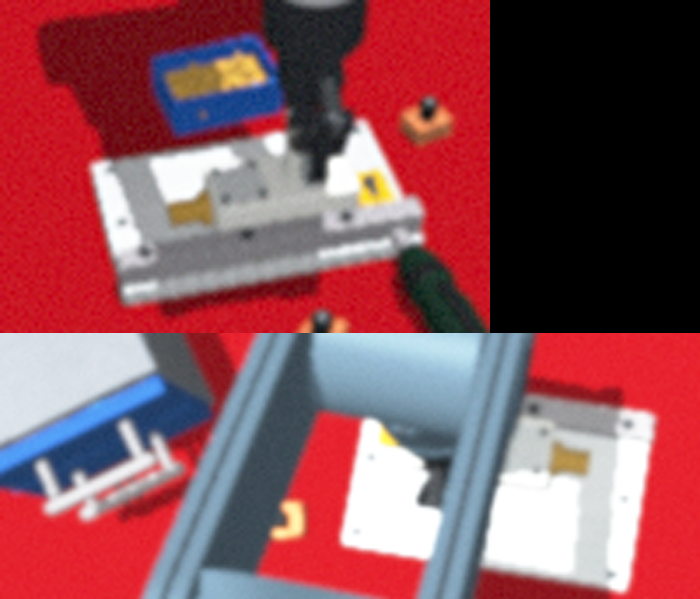

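The picture shows the housing flush along the fence, its end at the stop, the inlet pointing away, and the drawer shut with its front in line. I'll ease the push slightly and take out the 0.5° lean.

Emit:
jog_arm:
  rows:
    - [0,0,0,-0.03,-0.3,0,0]
    - [0,0,0,-0.05,-0.6,0,0]
    - [0,0,0,-0.05,-0.6,0,0]
    - [0,0,0,-0.05,-0.6,0,0]

```text
time_s: 24.65
tool_pos: [0.5809, -0.0086, 0.0278]
ee_rot: [179.9, 0.1, 80.2]
contact_force: [-20.7, -3.9, 25.3]
opening: 0.0366
```

Emit:
jog_arm:
  rows:
    - [0,0,0,0,0,0,0]
    - [0,0,0,0,0,0,0]
    - [0,0,0,0,0,0,0]
    - [0,0,0,0,0,0,0]
    - [0,0,0,0,0,0,0]
    - [0,0,0,0,0,0,0]

```text
time_s: 25.25
tool_pos: [0.581, -0.0086, 0.0278]
ee_rot: [179.9, 0.1, 80.2]
contact_force: [-20.6, -3.6, 25.5]
opening: 0.0364
```

```bash
python3 - <<'E'
from plant import readout, order
s=readout.get_state(); print(s["contact_force"],s["tool_pos"],s["time_s"]); print(order.close_job())
E
```

```text
[-20.57501324  -3.55252117  25.53148033] [ 0.58095394 -0.00857069  0.02782226] 25.25
the job is handed in; nothing more can be done
None
```

I handed the job in at 25.3 s with the arm still holding the housing. The largest copper block is in the top drawer: I set it down at about 5 N contact, and the knob showed inside after release. I pushed the drawer in until it stopped moving at about 14 N, and the last picture shows it shut.

The housing is on the bed against the fence and up to the stop, with the inlet pointing away from the stop. The last reading was steady at about 21 N back and 25 N down, with the gripper at 50 N and the tool upright. About 7 N also presses toward the stop.

Checks that disagreed or were limited:
- **Reported tool height:** it read about 35 mm lower than the real fingertips. The first grasp closed on air above the knob. I measured the offset by touching the bed at about 23 N and corrected for it afterwards.
- **Fence and stop contact:** they came about 3 mm and 2 mm beyond the positions I had worked out from the pictures. I relied on the contact forces instead.
- **Stop end of the housing:** the arm hid this end from the top camera, so that contact rests on the force reading and the scene view.

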